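# Cap the sample bottle and poise it over the heating block

## Robot

A 7-joint arm with a two-finger parallel gripper is mounted at the origin on a cart in front of the work surface, level with it; the furniture and walls round the work are solid. World frame = base frame: x ahead of the robot, y to its left, z up, the work surface at z = 0. Lengths are in m, angles in rad, forces in N, time in s.
With the tool pointing down it reaches from about 0.4 to 0.85 m from the base axis. Payload 4.4 kg.
Tool frame: the origin (TCP) lies between the finger pads; the fingertips stand 8 mm ahead of it and the grasp point (between the pads) lies 11 mm behind it; x points along the fingers, z is the direction in which the jaws open and shut, and the axes are right-handed (so a half turn about x gives the same grasp; the last joint's range is limited). The gripper opens to 94 mm and grips with 3 to 60 N. Pads are 16 mm wide; open, the fingers measure 119 mm over their backs; the gripper's body (75 mm by 177 mm) begins 78 mm behind the grasp point.
Start: joints at [1.078, 0.628, 0.038, 1.517, -0.027, 0.996, -0.02], TCP at [0.269, -0.592, 0.213] pointing down, gripper open.
Joint ranges: [-3.06, 3.06], [-0.37, 2.12], [-1.25, 1.32], [0.18, 2.47], [-1.1, 4.24], [0.23, 1.98], [-2.94, 2.94]. Speed limits (rad/s): [2.57, 2.57, 3.14, 3.14, 3.14, 3.14, 3.14].

## Interface

Orientations are given as a unit quaternion [x, y, z, w].
In Python, from bench import sense, grab_frame, hand_in, regions_of gives the robot as it stands. The module is installed in compiled form; this text tells all that it offers.
- The arm moves only by the tool jog_arm, never from a script. Its argument "increments" is a list that holds one entry, the list of rows, each a list of 6 numbers: the shift along the tool's x, y, z normalised to -1 to 1, where 1 is 0.025 m, then the turn, a rotation vector about the tool's x, y, z normalised to -1 to 1, where 1 is 5 degrees. A call has 1 to 5 rows; each row shifts and turns the commanded pose from where the row before left it, along the tool's axes as they then stand; what a row does not reach is not made up. A row lasts 1/12 s, in which the tool goes at most 41.7 mm and 7.16 degrees, less where a joint would pass 70% of its speed; a pose out of reach is approached as far as the arm can. A call with a number of a shift or a turn outside -1 to 1 is refused whole. A call with a gripper value outside its range is refused whole. "jaw" is the opening, from 0 (shut) to 1 (fully open), set as the call begins (left out, the last holds). The fingers move at their own pace and stop on an object; "grip_force" is the grip in N (left out, the last holds). Time passes only in rows, so rows that do not move let the fingers close. It gives the time, the measured TCP pose, the force and the opening at its end, in the units of the state.
- sense(): the state, without advancing time (a new reading comes with each control period).
- grab_frame(name): name is "side" or "top" or "wrist"; returns a dict with "img" (480x640x3 uint8, red, green, blue), "intrinsics" (3x3 intrinsics, pixels), "R" (3x3) and "t" (3): a world point X has camera coordinates R X + t. Camera axes: x right, y down, z forward; pixel columns grow to the right and rows downward; lengths in m; the calibration is good to about 2 mm. A picture is of the moment at which its call begins. There is no depth.
- hand_in(): hands the job in, once; it reports no verdict.
Trained networks look in a picture, given as the dict that the camera call returned (one of the last four; its "shot" number tells which), for a name from the list of things; names that differ only in an ending like _2 or _b are one class to them, and where a whole thing is asked for, a point or a joint stands for the part that bears it (a point fixed in the world has none). Each returns a list of dicts, best first, with "confidence" (0 to 1); they miss things now and then, are a little off and sometimes report something else, mostly with a low value. They report only what shows in the picture. A call takes as long as a camera call. They do not tell look-alikes from the thing itself.
- regions_of(label, picture): "mask" (480x640 bool, what is visible of it) and "location" ([column, row] in pixels, amid what is visible of it).
The state is a dict: "time": time; "joint_positions": joint angles; "dq": joint speeds; "effort": joint torques, N m; "eef_pos": TCP position; "ee_rot": TCP orientation; "wrist_force": force on the tool from outside, world axes, zero at the start; "wrist_torque": the same for the moment, N m; "width": finger opening in m.
Only numpy, scipy, OpenCV 4.12 (cv2) and the standard library are available. Lean on these libraries where they do the work, as an engineer would, in place of code of your own. Each camera call takes 0.05 s, during which the arm holds its last target.

## Task

Screw the amber sample bottle's loose white cap down tight (clockwise seen from above) while the bottle still sits in its blue-walled stand. Then lift the bottle out, carry it upright over the mixer and the wire tube rack in the middle of the bench without knocking anything, and hold it centred and square over the open well of the aluminium dry-block heater, its underside about 15 mm above the block's top, upright, still and touching nothing there, ready to be lowered. Finish while holding the bottle there: do not lower it or let go.

Things in the scene. Friction and masses are not known exactly. Their poses are not given: they have to be found in the camera images.
- bottle: loose amber bottle, 0.2 to 0.3 kg: square body 48 x 48 mm, 72 mm high, round shoulder and neck from 72 to 88 mm, white screw cap (36 mm diameter) from 88 to 114 mm. Origin at the centre of its underside, z up, x and y square to its sides. Starts upright in the stand's socket, its axes along the stand's, with 2 mm play on every side; can be gripped and lifted straight up by the cap
- bottle_base (a point): centre of the bottle's underside
- cap_top (a point): centre of the cap's top face, 114 mm above the bottle's underside
- bottle_cap (a joint): turn of the white cap about the bottle's upright axis, rad: 0 = tight (hard stop), positive = unscrewed anticlockwise seen from above. Starts 0.8 to 1.3; friction 0.05 N m, stays where left, does not rise or come off. When it is tight, the black line on the cap points to the bottle's -x side, at a white tick on the shoulder
- stand: fixed stand for the bottle: white base plate 90 x 90 x 6 mm with a blue-walled square socket, inner 52 x 52 mm, its rim 46 mm and its floor 6 mm above the bench. Origin under its centre, x and y along its sides
- heater: fixed dry-block heater: aluminium block 106 x 106 mm on a 110 x 110 mm black foot, top 70 mm above the bench, with one square well 70 x 70 mm, 45 mm deep; a grey control panel (36 mm deep, up to 54 mm high) on its -x side. Origin on the bench under the well's centre, x and y square to the well. Heater and stand may be on either side of the bench
- well_mouth (a point): centre of the well's mouth, level with the block's top, 70 mm above heater's origin
- tube_rack: fixed wire test-tube rack, 115 x 250 mm and 115 mm high, with glass tubes standing up to 130 mm high, behind the mixer in the middle of the bench; origin under its centre
- vortex_mixer: fixed grey vortex mixer in front of the tube rack, 167 x 190 mm, 160 mm high; origin under its centre
- beaker: loose bystander: glass beaker, 56 mm across, 70 mm high; origin under its centre
- violet_bottle: loose bystander: brown reagent bottle with violet label and black cap, 60 mm across, 120 mm high; origin under its centre
- petri_dishes: loose bystander: stack of petri dishes, 65 x 71 x 43 mm; origin under its centre
- tape_roll: loose bystander: roll of tape lying flat, 104 mm across, 25 mm high; origin under its centre
- stand_floor (a point): centre of the socket's floor, 6 mm above the bench; the bottle's underside starts on it
Mind the look-alikes: they are no part of the job. Leave any red look-alike of the heater alone. Leave any yellow look-alike of the bottle alone.

How it is judged:
By the outcome, as a careful person would: the job done as asked, in the order asked, and still so for the second after the job is handed in, while the arm keeps its last pose, push and grip.
It also fails if it takes over 48 s, if anything falls off the work surface, if the arm or the gripper's body presses on something with over 40 N, if the wrist force passes 120 N, or if a joint passes its speed limit or range.

## Working session

There is one attempt and no reset: what is moved stays moved. The work goes in short steps, Python scripts to look and compute and a tool call to move; the robot and the scene stay as the last step left them, time stands still between calls to the robot, and variables do not carry over. Pictures are saved under pics/ and viewed, and the job is handed in when it is done.

Besides the shell and the picture viewer there is one more tool, called after ">>>" as name(argument=value, ...) on one line, values as JSON. jog_arm: Moves the arm, as the interface text tells. Scaled input: -1 to 1 covers 0.025 m each way for a shift and 5 degrees each way for a turn. Its arguments: {"type":"object","properties":{"increments":{"type":"array","items":{"type":"array","items":{"type":"array","items":{"type":"number","minimum":-1,"maximum":1}}}},"jaw":{"type":"number"},"grip_force":{"type":"number"}},"required":["increments"]}

```bash
mkdir -p pics; python3 - <<'E'
from bench import sense, grab_frame
import cv2,pickle
s=sense();print({k:(v if not hasattr(v,'round') or isinstance(v,float) else v.round(4).tolist()) for k,v in s.items()})
for n in("side","top"):
    f=grab_frame(n);cv2.imwrite(f"pics/{n}0.png",f["img"][:,:,::-1]);pickle.dump(f,open(f"{n}0.pkl","wb"));print(n,f["intrinsics"],f["R"],f["t"])
E
```

```text
{'time': 0.0, 'joint_positions': [1.0782, 0.6294, 0.0384, 1.5183, -0.027, 0.9963, -0.02], 'dq': [0.0002, -0.001, -0.0009, -0.0012, 0.0012, 0.0009, -0.0004], 'effort': [-0.0001, -54.9725, 1.1427, -18.6634, -0.0524, 0.0236, 0.0001], 'eef_pos': [0.2688, -0.5911, 0.2126], 'ee_rot': [0.3831, 0.5951, -0.3824, 0.594], 'wrist_force': [-0.3983, 0.4378, -0.4306], 'wrist_torque': [0.0277, 0.0056, -0.0075], 'width': 0.09374485513991511}
side [[510.62062078   0.         319.67519683]
 [  0.         510.62062078 241.92085331]
 [  0.           0.           1.        ]] [[-0.97040365 -0.24070294 -0.01946393]
 [-0.13850133  0.62077233 -0.77165996]
 [ 0.19782349 -0.74612586 -0.63573742]] [0.39651916 0.20702921 1.49780872]
top [[471.4712351    0.         325.42884313]
 [  0.         471.4712351  238.59634383]
 [  0.           0.           1.        ]] [[ 0.02449589 -0.99962108  0.01255553]
 [-0.99291062 -0.02578884 -0.11603207]
 [ 0.11631189 -0.00962421 -0.99316611]] [-0.12269279  0.45443933  1.81072258]
```

View pics/side0.png

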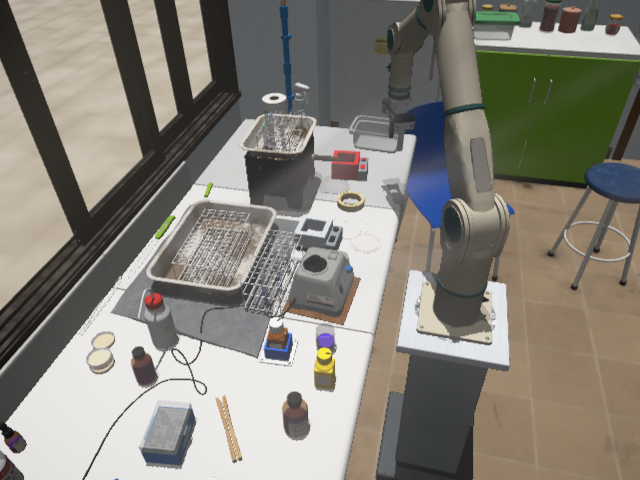

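View pics/top0.png

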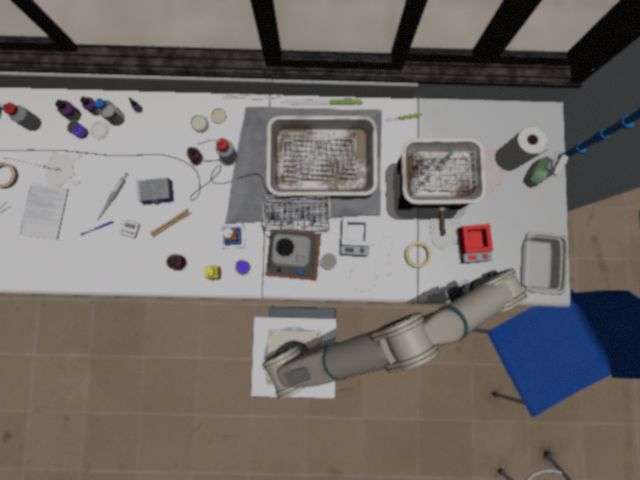

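```bash
cat > h.py <<'E'
import numpy as np,cv2,pickle
def ray(f,u,v,z):
    K,R,t=f["intrinsics"],f["R"],f["t"]
    d=R.T@np.linalg.solve(K,[u,v,1.]);c=-R.T@t
    return c+d*(z-c[2])/d[2]
def proj(f,X):
    p=f["R"]@np.asarray(X,float)+f["t"];p=f["intrinsics"]@p;return p[:2]/p[2]
def crop(f,u0,v0,w,h,k,name):
    cv2.imwrite(name,cv2.resize(f["img"][v0:v0+h,u0:u0+w,::-1],None,fx=k,fy=k,interpolation=cv2.INTER_CUBIC))
E
python3 - <<'E'
from h import *
from bench import grab_frame,regions_of
for n in("side","top"):
    f=grab_frame(n)
    for l,z in(("bottle",.06),("stand",.02),("heater",.05),("tube_rack",.06),("vortex_mixer",.1),("beaker",.03),("violet_bottle",.06),("petri_dishes",.02),("tape_roll",.012)):
        for r in regions_of(l,f)[:3]:
            u,v=r["location"];print(n,l,round(r["confidence"],2),[round(float(q)) for q in (u,v)],ray(f,u,v,z).round(3))
    if n=="side": crop(f,230,200,160,120,5,"pics/s1.png")
    else: crop(f,200,190,200,100,4,"pics/t1.png")
E
```

```text
side bottle 0.98 [323, 366] [0.32  0.315 0.06 ]
side bottle 0.68 [277, 332] [0.466 0.237 0.06 ]
side stand 0.88 [278, 353] [0.456 0.273 0.02 ]
side heater 0.95 [347, 163] [ 0.464 -0.686  0.05 ]
side heater 0.63 [317, 233] [ 0.471 -0.215  0.05 ]
side tube_rack 0.82 [274, 269] [ 0.552 -0.     0.06 ]
side vortex_mixer 0.17 [297, 414] [0.339 0.484 0.1  ]
side beaker 0.88 [324, 334] [0.348 0.19  0.03 ]
side petri_dishes 0.7 [317, 234] [ 0.477 -0.245  0.02 ]
side tape_roll 0.68 [280, 353] [0.452 0.267 0.012]
side tape_roll 0.5 [320, 235] [ 0.471 -0.254  0.012]
top bottle 0.58 [231, 235] [0.457 0.251 0.06 ]
top bottle 0.52 [212, 271] [0.32  0.317 0.06 ]
top stand 0.75 [236, 238] [0.451 0.238 0.02 ]
top heater 0.83 [476, 242] [ 0.455 -0.692  0.05 ]
top heater 0.75 [352, 237] [ 0.462 -0.215  0.05 ]
top tube_rack 0.83 [298, 210] [ 0.56  -0.003  0.06 ]
top tube_rack 0.45 [355, 238] [ 0.46  -0.225  0.06 ]
top beaker 0.58 [245, 264] [0.35  0.198 0.03 ]
top beaker 0.47 [229, 236] [0.458 0.264 0.03 ]
top petri_dishes 0.49 [327, 258] [ 0.382 -0.12   0.02 ]
top petri_dishes 0.42 [175, 262] [0.351 0.468 0.02 ]
top tape_roll 0.57 [426, 247] [ 0.435 -0.508  0.012]
```

```bash
echo
```

```text
(no output)
```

View pics/s1.png

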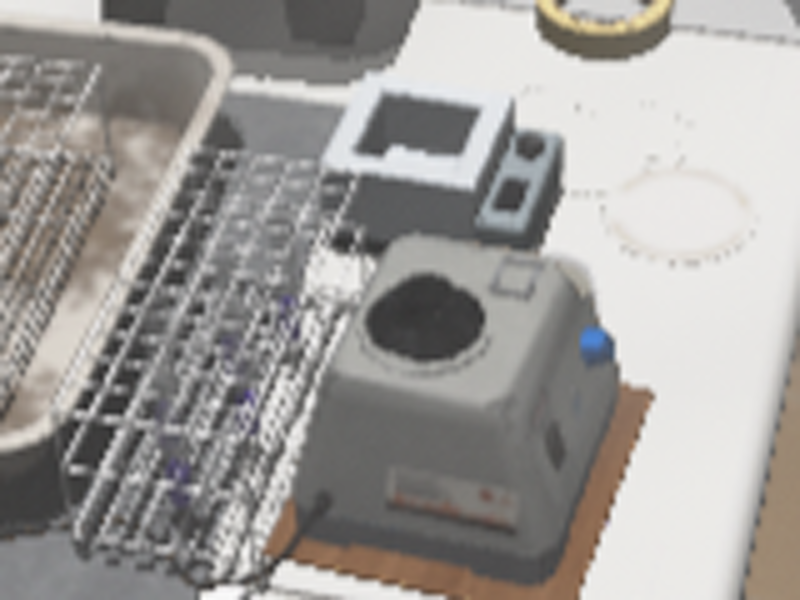

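View pics/t1.png

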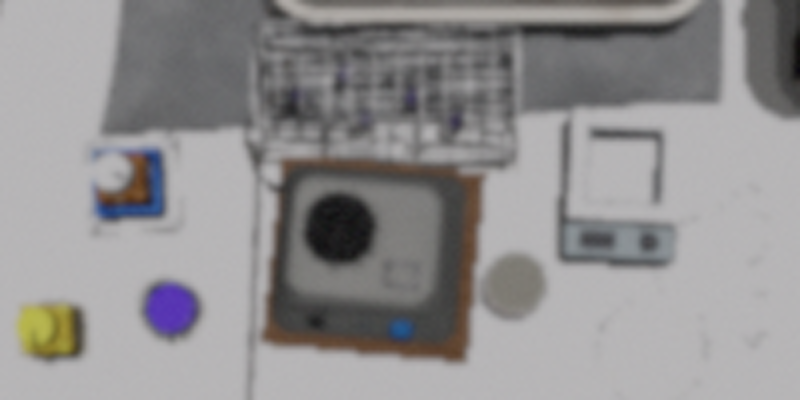

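```bash
cat >> h.py <<'E'
from scipy.spatial.transform import Rotation as Ro
def tool(s): return Ro.from_quat(s["ee_rot"])
def st(s):
    R=tool(s).as_matrix();print("t",round(s["time"],2),"p",np.round(s["eef_pos"],4),"x",R[:,0].round(3),"z",R[:,2].round(3),"yawz",round(np.degrees(np.arctan2(R[1,2],R[0,2])),2),"q",np.round(s["joint_positions"],2),"w",round(s["width"],4),"F",np.round(s["wrist_force"],1),"M",np.round(s["wrist_torque"],2))
def Rdown(yawz):
    a=np.radians(yawz);z=np.array([np.cos(a),np.sin(a),0]);x=np.array([0,0,-1.]);return Ro.from_matrix(np.c_[x,np.cross(z,x),z])
def plan(p0,R0,p1,R1,n=None):
    p1=np.asarray(p1,float);d=p1-p0;rv=(R0.inv()*R1).as_rotvec(degrees=True)
    need=max(np.linalg.norm(d)/.025,np.abs(rv).max()/5);n=n or int(np.ceil(need))
    # constant rows when rotation is about tool x etc.: exact sequence
    out=[];R=R0;p=np.array(p0,float)
    for i in range(n):
        r=R.inv().apply(d/n)/.025;out.append(np.r_[r,rv/n/5].round(3).tolist());R=R*Ro.from_rotvec(rv/n,degrees=True)
    print("n",n);[print(o) for o in out]
E
python3 - <<'E'
from h import *
from bench import *
s=sense();st(s)
f=grab_frame("wrist");cv2.imwrite("pics/w0.png",f["img"][:,:,::-1])
R=tool(s).as_matrix();c=-f["R"].T@f["t"];print("cam in tool",R.T@(c-s["eef_pos"]),(R.T@f["R"].T).round(3),f["intrinsics"][0,0])
plan(s["eef_pos"],tool(s),[.27,-.55,.36],Rdown(-65),8)
plan(s["eef_pos"],tool(s),[.38,-.215,.36],Rdown(-65))
E
```

```text
t 1.1 p [ 0.2691 -0.5917  0.2135] x [ 0.  0. -1.] z [ 0.414 -0.91   0.   ] yawz -65.55 q [ 1.08  0.63  0.04  1.52 -0.03  1.   -0.02] w 0.0941 F [-0.6 -0.3  0. ] M [ 0.02  0.02 -0.03]
cam in tool [-0.17113795  0.06628452  0.00162465] [[ 0.    -0.228  0.974]
 [ 0.    -0.974 -0.228]
 [ 1.     0.     0.   ]] 391.01827384694377
n 8
[-0.733, 0.09, -0.188, -0.014, 0.0, -0.0]
[-0.733, 0.091, -0.188, -0.014, 0.0, -0.0]
[-0.733, 0.091, -0.188, -0.014, 0.0, -0.0]
[-0.733, 0.091, -0.188, -0.014, 0.0, -0.0]
[-0.733, 0.091, -0.187, -0.014, 0.0, -0.0]
[-0.733, 0.092, -0.187, -0.014, 0.0, -0.0]
[-0.733, 0.092, -0.187, -0.014, 0.0, -0.0]
[-0.733, 0.092, -0.187, -0.014, 0.0, -0.0]
n 17
[-0.345, 0.604, -0.699, -0.006, 0.0, -0.0]
[-0.345, 0.605, -0.698, -0.006, 0.0, -0.0]
[-0.345, 0.605, -0.698, -0.006, 0.0, -0.0]
[-0.345, 0.606, -0.698, -0.006, 0.0, -0.0]
[-0.345, 0.606, -0.697, -0.006, 0.0, -0.0]
[-0.345, 0.606, -0.697, -0.006, 0.0, -0.0]
[-0.345, 0.607, -0.697, -0.006, 0.0, -0.0]
[-0.345, 0.607, -0.696, -0.006, 0.0, -0.0]
[-0.345, 0.608, -0.696, -0.006, 0.0, -0.0]
[-0.345, 0.608, -0.696, -0.006, 0.0, -0.0]
[-0.345, 0.608, -0.695, -0.006, 0.0, -0.0]
[-0.345, 0.609, -0.695, -0.006, 0.0, -0.0]
[-0.345, 0.609, -0.695, -0.006, 0.0, -0.0]
[-0.345, 0.61, -0.694, -0.006, 0.0, -0.0]
[-0.345, 0.61, -0.694, -0.006, 0.0, -0.0]
[-0.345, 0.61, -0.694, -0.006, 0.0, -0.0]
[-0.345, 0.611, -0.693, -0.006, 0.0, -0.0]
```

View pics/w0.png

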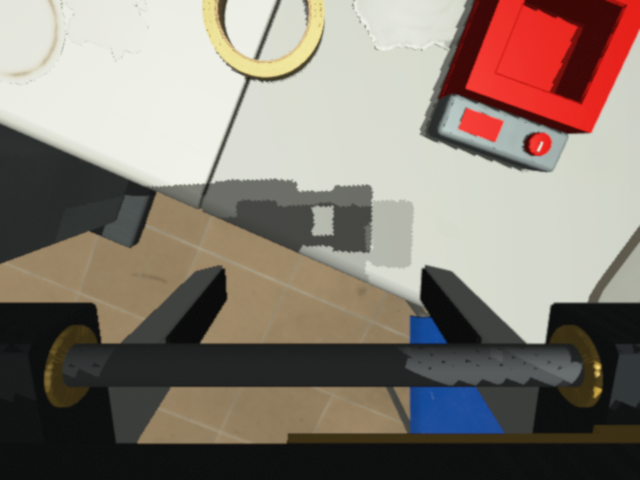

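```bash
python3 - <<'E'
from h import *
from bench import *
s=sense()
plan(s["eef_pos"],tool(s),[.34,-.33,.32],Rdown(-45),13)
E
```

```text
n 13
[-0.328, 0.532, -0.643, -0.316, 0.0, -0.0]
[-0.328, 0.549, -0.628, -0.316, 0.0, -0.0]
[-0.328, 0.566, -0.612, -0.316, 0.0, -0.0]
[-0.328, 0.583, -0.597, -0.316, 0.0, -0.0]
[-0.328, 0.599, -0.58, -0.316, 0.0, -0.0]
[-0.328, 0.615, -0.564, -0.316, 0.0, -0.0]
[-0.328, 0.63, -0.546, -0.316, 0.0, -0.0]
[-0.328, 0.645, -0.529, -0.316, 0.0, -0.0]
[-0.328, 0.66, -0.511, -0.316, 0.0, -0.0]
[-0.328, 0.673, -0.492, -0.316, 0.0, -0.0]
[-0.328, 0.687, -0.474, -0.316, 0.0, -0.0]
[-0.328, 0.7, -0.454, -0.316, 0.0, -0.0]
[-0.328, 0.712, -0.435, -0.316, 0.0, -0.0]
```

>>> jog_arm(increments=[[[-0.33,0.53,-0.64,-0.32,0,0],[-0.33,0.55,-0.63,-0.32,0,0],[-0.33,0.57,-0.61,-0.32,0,0],[-0.33,0.58,-0.6,-0.32,0,0],[-0.33,0.6,-0.58,-0.32,0,0]]], jaw=1)

```text
time: 1.57
eef_pos: [0.2964, -0.4901, 0.2551]
ee_rot: [0.34, 0.62, -0.34, 0.62]
wrist_force: [0.1, -0.1, -0.1]
width: 0.0941
```

>>> jog_arm(increments=[[[-0.33,0.62,-0.56,-0.32,0,0],[-0.33,0.63,-0.55,-0.32,0,0],[-0.33,0.65,-0.53,-0.32,0,0],[-0.33,0.66,-0.51,-0.32,0,0],[-0.33,0.67,-0.49,-0.32,0,0]]])

```text
time: 1.98
eef_pos: [0.3237, -0.3892, 0.2965]
ee_rot: [0.296, 0.642, -0.296, 0.642]
wrist_force: [1.1, -0.8, -0.2]
width: 0.0938
```

>>> jog_arm(increments=[[[-0.33,0.69,-0.47,-0.32,0,0],[-0.33,0.7,-0.45,-0.32,0,0],[-0.33,0.71,-0.44,-0.32,0,0],[0,0,0,0,0,0]]])

```text
time: 2.32
eef_pos: [0.3419, -0.3264, 0.3225]
ee_rot: [0.267, 0.654, -0.267, 0.656]
wrist_force: [0.2, 0.4, -0.3]
width: 0.0939
```

```bash
python3 - <<'E'
from h import *
from bench import *
s=sense();st(s)
f=grab_frame("wrist");cv2.imwrite("pics/w1.png",f["img"][:,:,::-1]);pickle.dump(f,open("w1.pkl","wb"))
E
```

```text
t 2.32 p [ 0.3419 -0.3264  0.3225] x [ 0.003  0.    -1.   ] z [ 0.715 -0.699  0.002] yawz -44.38 q [ 0.78  0.25 -0.1   1.83  0.03  1.06 -0.1 ] w 0.0939 F [ 0.2  0.4 -0.3] M [-0.01 -0.08  0.02]
```

View pics/w1.png

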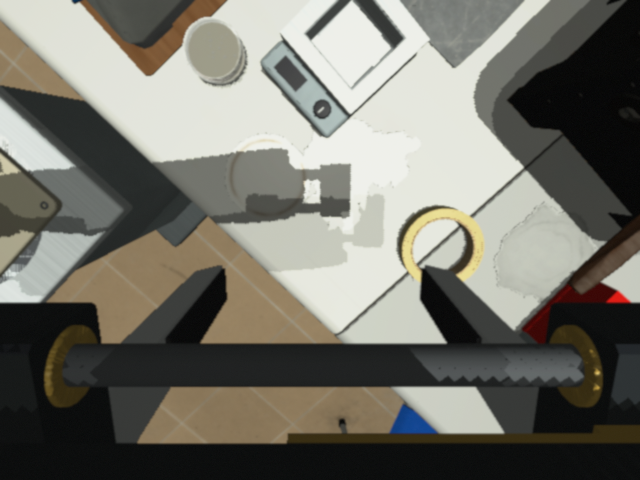

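```bash
python3 - <<'E'
from h import *
f=pickle.load(open("w1.pkl","rb"));crop(f,250,0,200,150,4,"pics/w1c.png")
E
```

```text
(no output)
```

View pics/w1c.png

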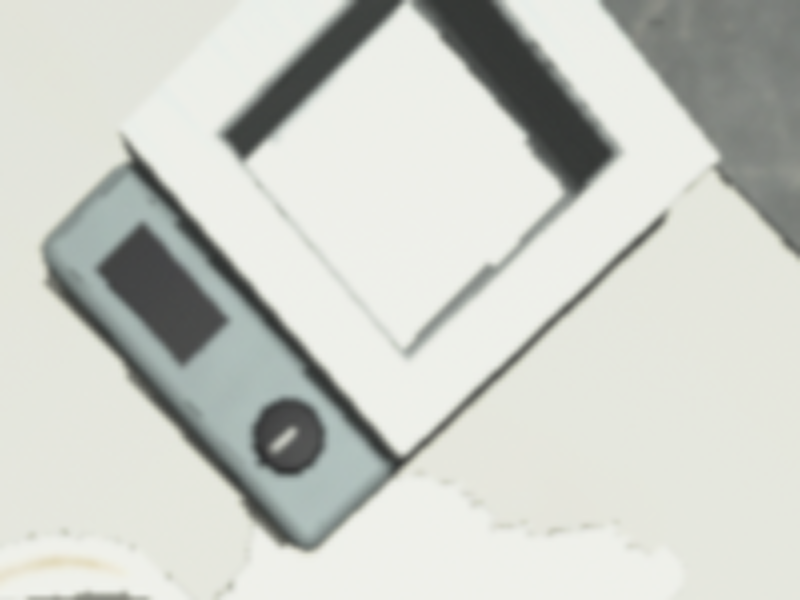

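```bash
python3 - <<'E'
from h import *
f=pickle.load(open("w1.pkl","rb"))
P=lambda x,y:ray(f,250+(x+.5)/4-.5,(y+.5)/4-.5,.07)
A,B,C=P(123,133),P(400,460),P(718,157);a,b,c=P(220,135),P(406,355),P(618,153)
for A,B,C in((A,B,C),(a,b,c)):
    print(((A+C)/2).round(4),np.linalg.norm(A-B).round(4),np.linalg.norm(C-B).round(4),"yaw BC",np.degrees(np.arctan2(*(C-B)[1::-1])),"AB",np.degrees(np.arctan2(*(A-B)[1::-1])), B.round(4))
E
```

```text
[ 0.4856 -0.2278  0.07  ] 0.1046 0.1065 yaw BC -1.569458080807969 AB 87.63552872346098 [ 0.4302 -0.2786  0.07  ]
[ 0.4854 -0.2274  0.07  ] 0.0698 0.0704 yaw BC -1.9610463936224805 AB 88.01655840263903 [ 0.449 -0.261  0.07 ]
```

```bash
python3 - <<'E'
from h import *
from bench import *
s=sense()
plan(s["eef_pos"],tool(s),[.54,.11,.34],Rdown(40),20)
E
```

```text
n 20
[-0.037, 0.905, -0.331, -0.845, 0.001, 0.001]
[-0.036, 0.926, -0.264, -0.845, 0.001, 0.001]
[-0.036, 0.943, -0.195, -0.845, 0.001, 0.001]
[-0.036, 0.955, -0.125, -0.845, 0.001, 0.001]
[-0.036, 0.962, -0.054, -0.845, 0.001, 0.001]
[-0.036, 0.963, 0.017, -0.845, 0.001, 0.001]
[-0.036, 0.959, 0.088, -0.845, 0.001, 0.001]
[-0.036, 0.95, 0.159, -0.845, 0.001, 0.001]
[-0.036, 0.936, 0.228, -0.845, 0.001, 0.001]
[-0.036, 0.916, 0.297, -0.845, 0.001, 0.001]
[-0.036, 0.892, 0.363, -0.845, 0.001, 0.001]
[-0.036, 0.863, 0.428, -0.845, 0.001, 0.001]
[-0.036, 0.829, 0.491, -0.845, 0.001, 0.001]
[-0.036, 0.791, 0.55, -0.845, 0.001, 0.001]
[-0.036, 0.748, 0.607, -0.845, 0.001, 0.001]
[-0.036, 0.701, 0.661, -0.845, 0.001, 0.001]
[-0.036, 0.651, 0.71, -0.845, 0.001, 0.001]
[-0.036, 0.596, 0.756, -0.845, 0.001, 0.001]
[-0.036, 0.539, 0.798, -0.845, 0.001, 0.001]
[-0.036, 0.479, 0.836, -0.845, 0.001, 0.001]
```

>>> jog_arm(increments=[[[-0.04,0.91,-0.33,-0.85,0,0],[-0.04,0.93,-0.26,-0.85,0,0],[-0.04,0.94,-0.2,-0.85,0,0],[-0.04,0.96,-0.13,-0.85,0,0],[-0.04,0.96,-0.05,-0.85,0,0]]])

```text
time: 2.78
eef_pos: [0.3898, -0.2204, 0.3254]
ee_rot: [0.143, 0.692, -0.144, 0.692]
wrist_force: [1.4, -0.4, 0.0]
width: 0.0941
```

>>> jog_arm(increments=[[[-0.04,0.96,0.02,-0.85,0,0],[-0.04,0.96,0.09,-0.85,0,0],[-0.04,0.95,0.16,-0.85,0,0],[-0.04,0.94,0.23,-0.85,0,0],[-0.04,0.92,0.3,-0.85,0,0]]])

```text
time: 3.2
eef_pos: [0.4404, -0.1108, 0.3304]
ee_rot: [0.013, 0.707, -0.014, 0.707]
wrist_force: [-0.0, 0.4, -0.8]
width: 0.0937
```

>>> jog_arm(increments=[[[-0.04,0.89,0.36,-0.85,0,0],[-0.04,0.86,0.43,-0.85,0,0],[-0.04,0.83,0.49,-0.85,0,0],[-0.04,0.79,0.55,-0.85,0,0],[-0.04,0.75,0.61,-0.85,0,0]]])

```text
time: 3.62
eef_pos: [0.4904, -0.0013, 0.3353]
ee_rot: [-0.117, 0.697, 0.117, 0.697]
wrist_force: [-0.7, -0.8, -0.2]
width: 0.094
```

>>> jog_arm(increments=[[[-0.04,0.7,0.66,-0.85,0,0],[-0.04,0.65,0.71,-0.85,0,0],[-0.04,0.6,0.76,-0.85,0,0],[-0.04,0.54,0.8,-0.85,0,0],[-0.04,0.48,0.84,-0.85,0,0]]])

```text
time: 4.03
eef_pos: [0.5403, 0.1086, 0.3401]
ee_rot: [-0.244, 0.664, 0.244, 0.664]
wrist_force: [0.9, 0.4, -0.3]
width: 0.0942
```

```bash
python3 - <<'E'
from h import *
from bench import *
s=sense();st(s)
f=grab_frame("wrist");s=sense();st(s);cv2.imwrite("pics/w2.png",f["img"][:,:,::-1]);f=grab_frame("wrist");cv2.imwrite("pics/w2.png",f["img"][:,:,::-1]);pickle.dump(f,open("w2.pkl","wb"))
E
```

```text
t 4.03 p [0.5403 0.1086 0.3401] x [-0.    -0.001 -1.   ] z [ 0.763  0.647 -0.001] yawz 40.31 q [ 0.15  0.41 -0.59  1.6   0.24  1.2   0.21] w 0.0942 F [ 0.9  0.4 -0.3] M [-0.   -0.1  -0.02]
t 4.08 p [0.5416 0.1145 0.3403] x [ 0.001  0.005 -1.   ] z [0.757 0.654 0.004] yawz 40.82 q [ 0.14  0.41 -0.6   1.6   0.24  1.2   0.21] w 0.0937 F [1.6 3.8 0.9] M [ 0.24 -0.29 -0.  ]
```

View pics/w2.png

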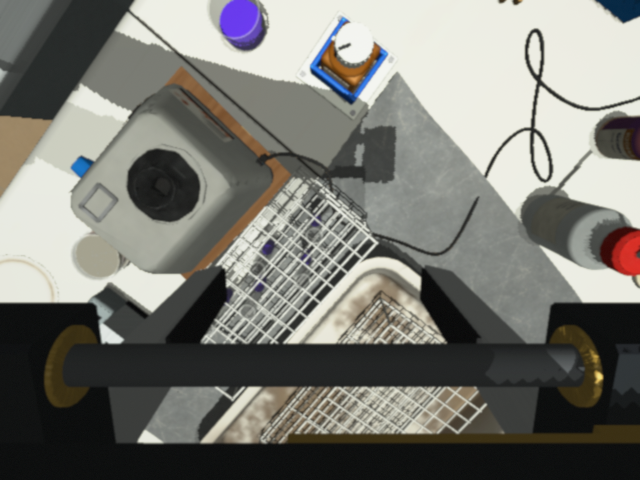

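```bash
python3 - <<'E'
from h import *
f=pickle.load(open("w2.pkl","rb"));crop(f,290,0,120,120,5,"pics/w2c.png")
for u,v,z in((355,41,.12),):print(ray(f,u,v,z))
E
```

```text
[0.46177904 0.25329771 0.12      ]
```

View pics/w2c.png

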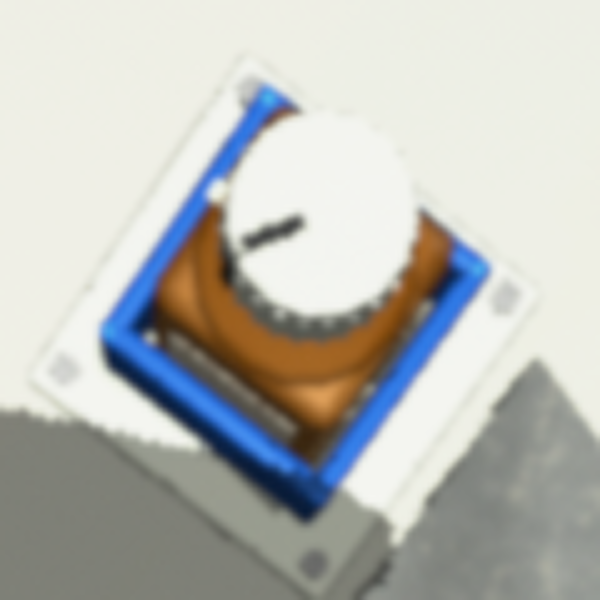

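```bash
python3 - <<'E'
from h import *
f=pickle.load(open("w2.pkl","rb"))
P=lambda x,y,z:ray(f,290+(x+.5)/5-.5,(y+.5)/5-.5,z)
def q(pts,z):
    A=[P(*p,z)for p in pts];print(np.mean([A[0],A[2]],0).round(4),np.mean([A[1],A[3]],0).round(4))
    for i in range(4):
        d=A[(i+1)%4]-A[i];print(round(np.linalg.norm(d),4),round(np.degrees(np.arctan2(d[1],d[0])),1))
q([(33,377),(248,57),(540,290),(318,600)],.006)
q([(107,335),(268,92),(488,268),(312,490)],.046)
c=P(321,211,.12);print("cap",c,P(225,211,.12)-P(418,211,.12),np.linalg.norm(P(225,211,.12)-P(418,211,.12)))
d=P(245,243,.12)-P(302,220,.12);print("line dir",np.degrees(np.arctan2(d[1],d[0])))
t=P(216,188,.08)-P(321,211,.12);print("tick dir",np.degrees(np.arctan2(t[1],t[0])))
E
```

```text
[0.462  0.2523 0.006 ] [0.4622 0.2516 0.006 ]
0.0871 94.6
0.0869 5.2
0.0885 -85.2
0.0871 -175.7
[0.4625 0.2518 0.046 ] [0.4606 0.2519 0.046 ]
0.0604 95.2
0.0604 5.1
0.0601 -88.5
0.0565 -174.5
cap [0.46139568 0.25206715 0.12      ] [-0.02692192 -0.02331878  0.        ] 0.03561677994437201
line dir -118.60749290089818
tick dir -176.10009692961864
```

```bash
python3 - <<'E'
from h import *
from bench import *
s=sense();st(s)
plan(s["eef_pos"],tool(s),[.4616,.2521,.165],Rdown(58),10)
E
```

```text
t 4.13 p [0.5405 0.1122 0.3401] x [ 0.     0.003 -1.   ] z [0.76  0.65  0.002] yawz 40.51 q [ 0.15  0.41 -0.59  1.6   0.24  1.2   0.21] w 0.094 F [ 0.2 -0.1 -1.4] M [-0.01 -0.13  0.01]
n 10
[0.702, 0.629, 0.122, -0.35, 0.003, -0.002]
[0.702, 0.625, 0.141, -0.35, 0.003, -0.002]
[0.702, 0.62, 0.161, -0.35, 0.003, -0.002]
[0.702, 0.615, 0.18, -0.35, 0.003, -0.002]
[0.701, 0.61, 0.198, -0.35, 0.003, -0.002]
[0.701, 0.604, 0.217, -0.35, 0.003, -0.002]
[0.701, 0.597, 0.236, -0.35, 0.003, -0.002]
[0.701, 0.589, 0.254, -0.35, 0.003, -0.002]
[0.701, 0.582, 0.272, -0.35, 0.003, -0.002]
[0.7, 0.573, 0.29, -0.35, 0.003, -0.002]
```

>>> jog_arm(increments=[[[0.7,0.63,0.12,-0.35,0,0],[0.7,0.63,0.14,-0.35,0,0],[0.7,0.62,0.16,-0.35,0,0],[0.7,0.62,0.18,-0.35,0,0],[0.7,0.61,0.2,-0.35,0,0]]])

```text
time: 4.55
eef_pos: [0.5, 0.1775, 0.252]
ee_rot: [-0.293, 0.644, 0.292, 0.644]
wrist_force: [1.0, 0.5, 0.3]
width: 0.0942
```

>>> jog_arm(increments=[[[0.7,0.6,0.22,-0.35,0,0],[0.7,0.6,0.24,-0.35,0,0],[0.7,0.59,0.25,-0.35,0,0],[0.7,0.58,0.27,-0.35,0,0],[0.7,0.57,0.29,-0.35,0,0]]])

```text
time: 4.97
eef_pos: [0.4613, 0.2476, 0.1645]
ee_rot: [-0.341, 0.62, 0.34, 0.619]
wrist_force: [0.3, 0.4, -0.4]
width: 0.0937
```

>>> jog_arm(increments=[[[0,0,0,0,0,0],[0,0,0,0,0,0]]])

```text
time: 5.13
eef_pos: [0.4608, 0.2478, 0.1649]
ee_rot: [-0.341, 0.62, 0.341, 0.619]
wrist_force: [0.6, 0.2, -0.1]
width: 0.0937
```

```bash
python3 - <<'E'
from h import *
from bench import *
s=sense();st(s)
f=grab_frame("wrist");cv2.imwrite("pics/w3.png",f["img"][:,:,::-1]);pickle.dump(f,open("w3.pkl","wb"))
plan(s["eef_pos"],tool(s),[.4616,.2521,.102],Rdown(58),4)
E
```

```text
t 5.13 p [0.4608 0.2478 0.1649] x [-0.002 -0.002 -1.   ] z [ 0.535  0.845 -0.003] yawz 57.68 q [-0.15  0.57 -0.6   1.91  0.44  0.8   0.02] w 0.0937 F [ 0.6  0.2 -0.1] M [ 0.03 -0.14 -0.01]
n 4
[0.629, 0.016, 0.042, -0.016, -0.007, -0.001]
[0.629, 0.016, 0.042, -0.016, -0.007, -0.001]
[0.629, 0.016, 0.042, -0.016, -0.007, -0.001]
[0.629, 0.016, 0.041, -0.016, -0.007, -0.001]
```

View pics/w3.png

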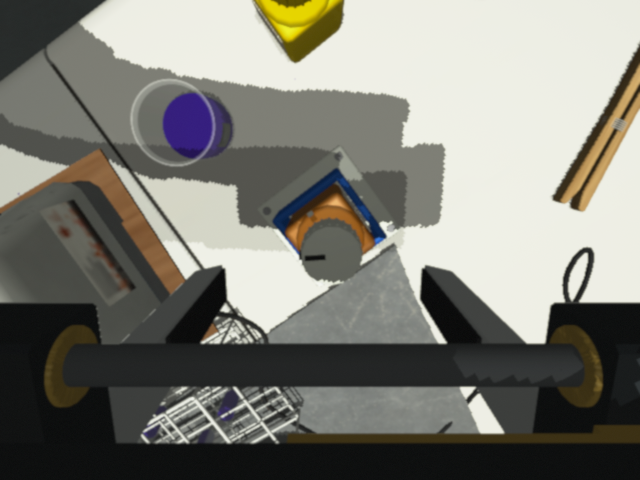

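```bash
python3 - <<'E'
from h import *
f=pickle.load(open("w3.pkl","rb"))
crop(f,260,140,140,150,4,"pics/w3c.png")
print(ray(f,331,249,.12),proj(f,[.4608,.2478,.1649]),proj(f,[.4608,.2478,.12]))
E
```

```text
[0.45810128 0.25422711 0.12      ] [324.00636573 286.16403088] [324.01846944 258.5901529 ]
```

View pics/w3c.png

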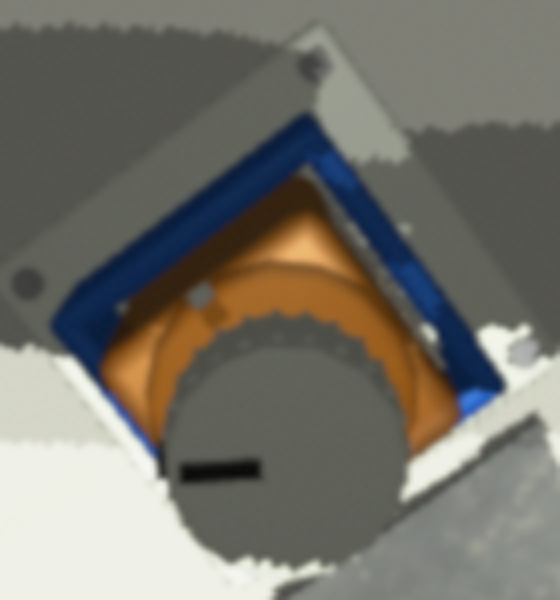

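>>> jog_arm(increments=[[[0.63,0.02,0.04,0,0,0],[0.63,0.02,0.04,0,0,0],[0.63,0.02,0.04,0,0,0],[0.63,0.03,0.04,0,0,0],[0,0,0,0,0,0]]])

```text
time: 5.6
eef_pos: [0.4616, 0.2513, 0.1015]
ee_rot: [-0.341, 0.621, 0.34, 0.619]
wrist_force: [0.9, 0.1, 0.1]
width: 0.0939
```

```bash
python3 - <<'E'
from h import *
from bench import *
s=sense();st(s)
f=grab_frame("wrist");cv2.imwrite("pics/w4.png",f["img"][:,:,::-1])
E
```

```text
t 5.6 p [0.4616 0.2513 0.1015] x [-0.001 -0.003 -1.   ] z [ 0.536  0.844 -0.003] yawz 57.56 q [-0.21  0.66 -0.52  1.96  0.53  0.66 -0.06] w 0.0939 F [0.9 0.1 0.1] M [-0.01 -0.13 -0.02]
```

View pics/w4.png

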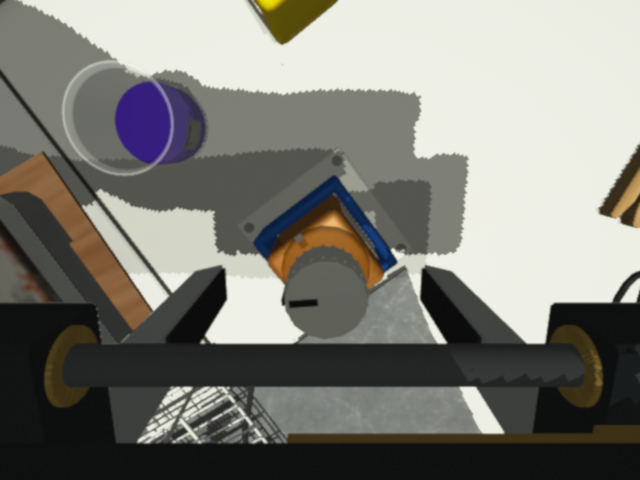

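```bash
python3 - <<'E'
from h import *
from bench import *
s=sense();st(s)
f=grab_frame("wrist");crop(f,260,230,140,120,5,"pics/w4c.png");pickle.dump(f,open("w4.pkl","wb"))
p=s["eef_pos"];print(proj(f,[p[0],p[1],.12]),proj(f,p))
E
```

```text
t 5.65 p [0.4619 0.2519 0.1026] x [-0.    -0.002 -1.   ] z [ 0.536  0.844 -0.002] yawz 57.59 q [-0.21  0.66 -0.53  1.96  0.53  0.66 -0.06] w 0.0938 F [-0.2 -0.5  0.9] M [ 0.03 -0.15  0.01]
[324.03023596 300.83219704] [323.9993148  286.17147234]
```

View pics/w4c.png

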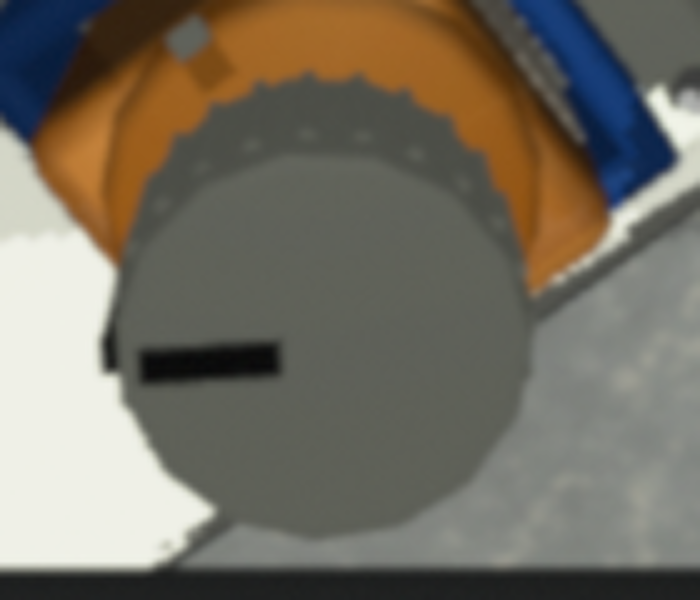

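>>> jog_arm(increments=[[[0,0,0,0,0,0],[0,0,0,0,0,0],[0,0,0,0,0,0],[0,0,0,0,0,0],[0,0,0,0,0,0]]], jaw=0, grip_force=45)

```text
time: 6.12
eef_pos: [0.4614, 0.2538, 0.1032]
ee_rot: [-0.341, 0.619, 0.341, 0.619]
wrist_force: [-0.8, -0.8, 0.9]
width: 0.0644
```

>>> jog_arm(increments=[[[0,0,0,0,0,0],[0,0,0,0,0,0],[0,0,0,0,0,0]]])

```text
time: 6.37
eef_pos: [0.4611, 0.2538, 0.1028]
ee_rot: [-0.341, 0.619, 0.341, 0.619]
wrist_force: [0.2, 0.7, 0.3]
width: 0.044
```

```bash
python3 - <<'E'
from h import *
from bench import *
s=sense();st(s)
E
```

```text
t 6.37 p [0.4611 0.2538 0.1028] x [ 0.  0. -1.] z [0.534 0.846 0.   ] yawz 57.76 q [-0.21  0.66 -0.53  1.96  0.53  0.66 -0.06] w 0.044 F [0.2 0.7 0.3] M [ 0.06 -0.15  0.01]
```

>>> jog_arm(increments=[[[0,0,0,0,0,0],[0,0,0,0,0,0],[0,0,0,0,0,0],[0,0,0,0,0,0]]])

```text
time: 6.7
eef_pos: [0.461, 0.2536, 0.1026]
ee_rot: [-0.342, 0.619, 0.341, 0.619]
wrist_force: [-0.1, -0.0, -0.0]
width: 0.035
```

```bash
python3 - <<'E'
from h import *
from bench import *
s=sense();st(s)
E
```

```text
t 6.7 p [0.461  0.2536 0.1026] x [-0. -0. -1.] z [ 0.534  0.846 -0.   ] yawz 57.75 q [-0.21  0.66 -0.53  1.96  0.53  0.66 -0.06] w 0.035 F [-0.1 -0.  -0. ] M [-0.06 -0.1   0.04]
```

>>> jog_arm(increments=[[[0,0,0,0.8,0,0],[0,0,0,0.8,0,0],[0,0,0,0.8,0,0],[0,0,0,0.8,0,0],[0,0,0,0.8,0,0]]])

```text
time: 7.12
eef_pos: [0.461, 0.2539, 0.1027]
ee_rot: [-0.228, 0.669, 0.228, 0.669]
wrist_force: [-1.0, -0.0, -0.3]
width: 0.0351
```

```bash
python3 - <<'E'
from h import *
from bench import *
s=sense();st(s)
f=grab_frame("wrist");cv2.imwrite("pics/w5.png",f["img"][:,:,::-1]);st(sense())
E
```

```text
t 7.12 p [0.461  0.2539 0.1027] x [-0.  0. -1.] z [0.793 0.61  0.   ] yawz 37.57 q [-0.27  0.64 -0.43  1.96  0.44  0.63 -0.33] w 0.0351 F [-1.  -0.  -0.3] M [ 0.07 -0.11  0.06]
t 7.17 p [0.461  0.2539 0.1027] x [-0.  0. -1.] z [ 0.794  0.607 -0.   ] yawz 37.41 q [-0.27  0.64 -0.43  1.96  0.44  0.63 -0.33] w 0.0351 F [-0.2  0.3 -1.4] M [-0.01 -0.14 -0.02]
```

View pics/w5.png

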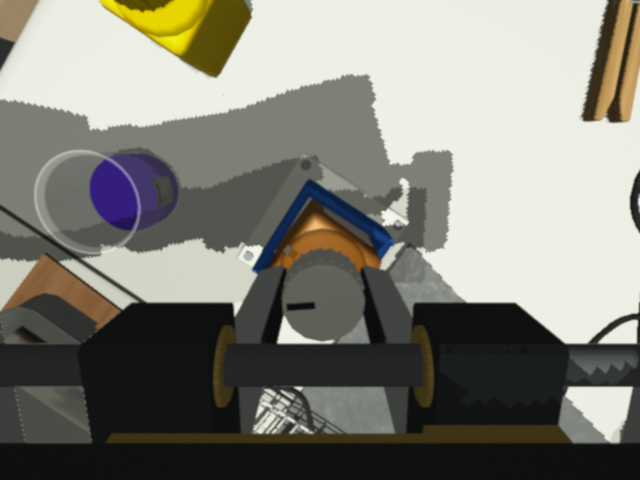

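>>> jog_arm(increments=[[[0,0,0,0.8,0,0],[0,0,0,0.8,0,0],[0,0,0,0.8,0,0],[0,0,0,0.8,0,0],[0,0,0,0.8,0,0]]])

```text
time: 7.58
eef_pos: [0.461, 0.2538, 0.1027]
ee_rot: [-0.109, 0.699, 0.109, 0.699]
wrist_force: [-1.0, -1.0, -0.2]
width: 0.0356
```

>>> jog_arm(increments=[[[0,0,0,0.8,0,0],[0,0,0,0.6,0,0],[0,0,0,0.4,0,0],[0,0,0,0.4,0,0]]])

```text
time: 7.92
eef_pos: [0.461, 0.2538, 0.1027]
ee_rot: [-0.042, 0.706, 0.042, 0.706]
wrist_force: [0.3, -1.0, -1.1]
width: 0.0353
```

```bash
python3 - <<'E'
from h import *
from bench import *
s=sense();st(s)
f=grab_frame("wrist");cv2.imwrite("pics/w6.png",f["img"][:,:,::-1]);st(sense());pickle.dump(f,open("w6.pkl","wb"));crop(f,240,160,160,190,3,"pics/w6c.png")
E
```

```text
t 7.92 p [0.461  0.2538 0.1027] x [-0. -0. -1.] z [ 0.993  0.118 -0.   ] yawz 6.77 q [-0.37  0.62 -0.28  1.96  0.29  0.59 -0.72] w 0.0353 F [ 0.3 -1.  -1.1] M [-0.09  0.02 -0.02]
t 7.97 p [0.461  0.2538 0.1027] x [-0. -0. -1.] z [ 0.993  0.116 -0.   ] yawz 6.67 q [-0.37  0.62 -0.28  1.96  0.29  0.59 -0.72] w 0.0353 F [-0.6  0.7 -1. ] M [-0.06 -0.09 -0.02]
```

View pics/w6c.png

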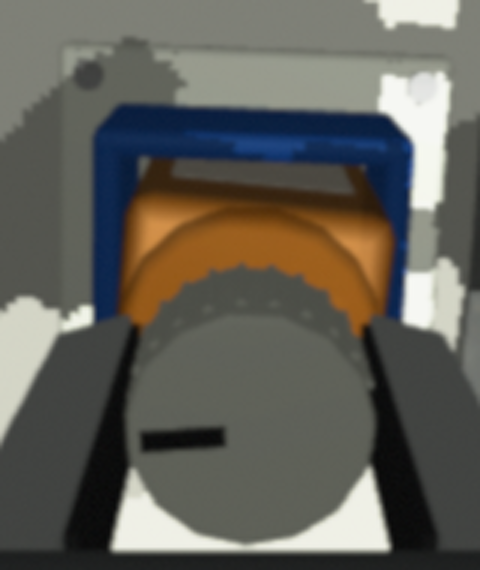

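>>> jog_arm(increments=[[[0,0,0,0.3,0,0],[0,0,0,0.3,0,0],[0,0,0,0.3,0,0],[0,0,0,0.3,0,0]]])

```text
time: 8.3
eef_pos: [0.461, 0.2537, 0.1027]
ee_rot: [-0.004, 0.707, 0.004, 0.707]
wrist_force: [-1.3, -0.3, -1.0]
width: 0.0351
```

```bash
python3 - <<'E'
from h import *
from bench import *
s=sense();st(s)
f=grab_frame("wrist");st(sense());pickle.dump(f,open("w7.pkl","wb"));crop(f,240,160,160,190,3,"pics/w7c.png")
E
```

```text
t 8.3 p [0.461  0.2537 0.1027] x [-0. -0. -1.] z [ 1.     0.011 -0.   ] yawz 0.64 q [-0.39  0.62 -0.25  1.96  0.26  0.59 -0.8 ] w 0.0351 F [-1.3 -0.3 -1. ] M [ 0.02 -0.03  0.05]
t 8.35 p [0.461  0.2538 0.1027] x [-0. -0. -1.] z [ 1.    0.01 -0.  ] yawz 0.57 q [-0.39  0.62 -0.25  1.96  0.26  0.59 -0.8 ] w 0.0354 F [ 0.1 -0.4 -1.2] M [-0.02 -0.06 -0.04]
```

View pics/w7c.png

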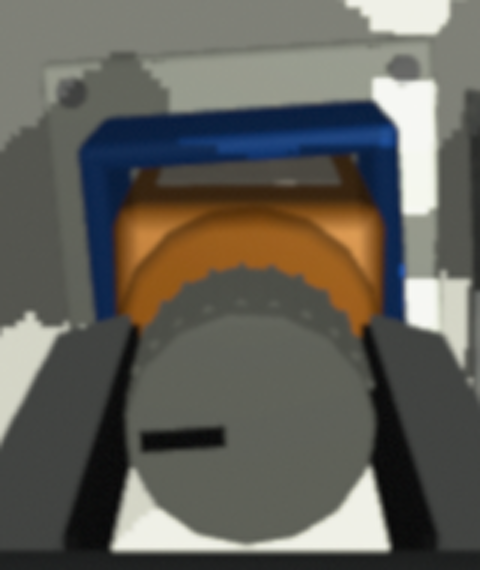

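>>> jog_arm(increments=[[[0,0,0,0.3,0,0],[0,0,0,0.3,0,0],[0,0,0,0.3,0,0]]])

```text
time: 8.6
eef_pos: [0.461, 0.2536, 0.1027]
ee_rot: [0.024, 0.707, -0.024, 0.707]
wrist_force: [-0.8, -1.1, 0.2]
width: 0.0354
```

```bash
python3 - <<'E'
from h import *
from bench import *
s=sense();st(s)
f=grab_frame("wrist");st(sense());pickle.dump(f,open("w8.pkl","wb"));crop(f,240,160,160,190,3,"pics/w8c.png")
E
```

```text
t 8.6 p [0.461  0.2536 0.1027] x [-0. -0. -1.] z [ 0.998 -0.068 -0.   ] yawz -3.89 q [-0.41  0.62 -0.22  1.96  0.24  0.59 -0.86] w 0.0354 F [-0.8 -1.1  0.2] M [-0.23  0.19  0.14]
t 8.65 p [0.4609 0.2535 0.1027] x [-0. -0. -1.] z [ 0.998 -0.069 -0.   ] yawz -3.95 q [-0.41  0.62 -0.22  1.96  0.24  0.59 -0.86] w 0.0354 F [-1.4 -0.9 -0.8] M [-0.15 -0.01  0.02]
```

View pics/w8c.png

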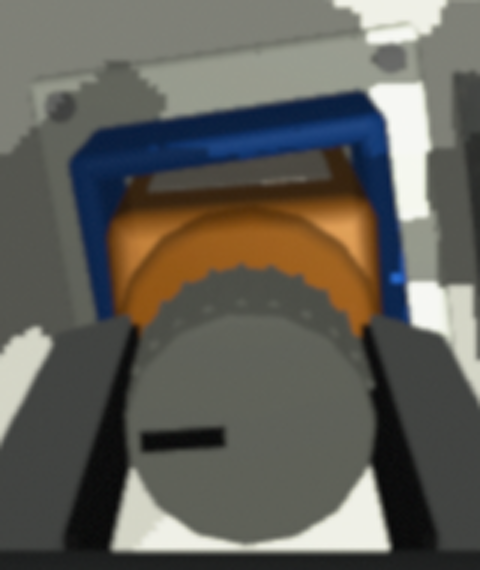

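>>> jog_arm(increments=[[[0,0,0,0.3,0,0],[0,0,0,0.3,0,0],[0,0,0,0.3,0,0]]])

```text
time: 8.9
eef_pos: [0.4609, 0.2534, 0.1027]
ee_rot: [0.05, 0.705, -0.051, 0.705]
wrist_force: [-1.2, -2.0, -0.3]
width: 0.0353
```

```bash
python3 - <<'E'
from h import *
from bench import *
s=sense();st(s)
f=grab_frame("wrist");st(sense());pickle.dump(f,open("w9.pkl","wb"));crop(f,240,160,160,190,3,"pics/w9c.png")
E
```

```text
t 8.9 p [0.4609 0.2534 0.1027] x [ 0.    -0.001 -1.   ] z [ 0.99  -0.142  0.   ] yawz -8.19 q [-0.42  0.62 -0.2   1.96  0.22  0.58 -0.91] w 0.0353 F [-1.2 -2.  -0.3] M [-0.52 -0.02  1.38]
t 8.95 p [0.4609 0.2534 0.1027] x [ 0.    -0.001 -1.   ] z [ 0.99  -0.143  0.   ] yawz -8.23 q [-0.42  0.62 -0.2   1.96  0.22  0.58 -0.91] w 0.0352 F [-0.7 -1.3 -0.7] M [-0.48  0.02  1.26]
```

View pics/w9c.png

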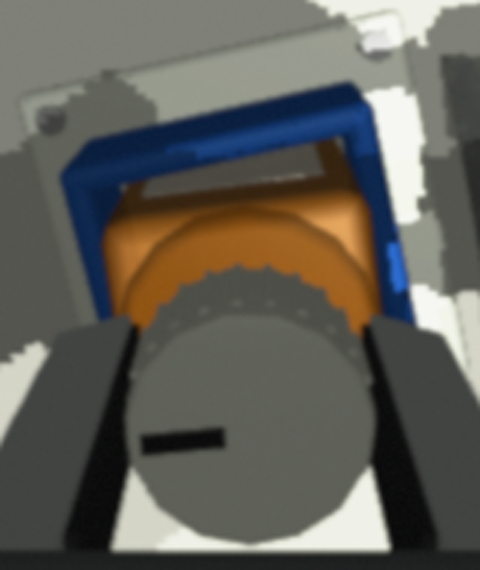

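>>> jog_arm(increments=[[[0,0,0,-0.3,0,0],[0,0,0,-0.3,0,0],[0,0,0,0,0,0]]])

```text
time: 9.2
eef_pos: [0.461, 0.2534, 0.1027]
ee_rot: [0.032, 0.707, -0.032, 0.706]
wrist_force: [-0.5, -1.4, 0.0]
width: 0.0357
```

```bash
python3 - <<'E'
from h import *
from bench import *
s=sense();st(s)
f=grab_frame("wrist");st(sense());pickle.dump(f,open("w10.pkl","wb"));crop(f,240,160,160,190,3,"pics/w10c.png")
E
```

```text
t 9.2 p [0.461  0.2534 0.1027] x [-0.001 -0.    -1.   ] z [ 0.996 -0.092 -0.001] yawz -5.26 q [-0.41  0.62 -0.22  1.96  0.23  0.58 -0.87] w 0.0357 F [-0.5 -1.4  0. ] M [-0.47  0.03  0.29]
t 9.25 p [0.461  0.2534 0.1027] x [-0.001 -0.    -1.   ] z [ 0.996 -0.093 -0.001] yawz -5.31 q [-0.41  0.62 -0.22  1.96  0.23  0.58 -0.87] w 0.0354 F [-0.3 -1.8 -1.3] M [-0.46  0.14  0.35]
```

View pics/w10c.png

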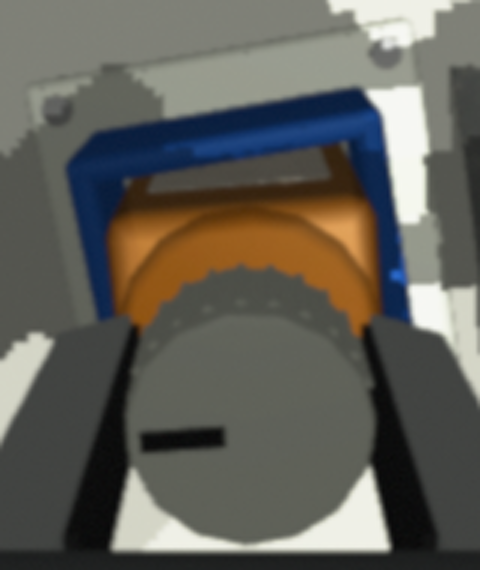

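>>> jog_arm(increments=[[[0,0,0,-0.2,0,0],[0,0,0,-0.2,0,0],[0,0,0,0,0,0]]])

```text
time: 9.5
eef_pos: [0.4614, 0.254, 0.1028]
ee_rot: [0.02, 0.707, -0.02, 0.707]
wrist_force: [0.4, -0.2, -2.0]
width: 0.0352
```

```bash
python3 - <<'E'
from h import *
from bench import *
s=sense();st(s)
f=grab_frame("wrist");st(sense());pickle.dump(f,open("w11.pkl","wb"));crop(f,230,150,180,190,4,"pics/w11c.png")
E
```

```text
t 9.5 p [0.4614 0.254  0.1028] x [ 0.     0.001 -1.   ] z [ 0.998 -0.057  0.   ] yawz -3.24 q [-0.4   0.62 -0.23  1.96  0.24  0.59 -0.85] w 0.0352 F [ 0.4 -0.2 -2. ] M [-0.28 -0.11  0.04]
t 9.55 p [0.4614 0.2539 0.1028] x [ 0.     0.001 -1.   ] z [ 0.998 -0.057  0.   ] yawz -3.28 q [-0.4   0.62 -0.23  1.96  0.24  0.59 -0.85] w 0.0356 F [-0.1 -1.9 -1.9] M [-0.29 -0.05  0.03]
```

View pics/w11c.png

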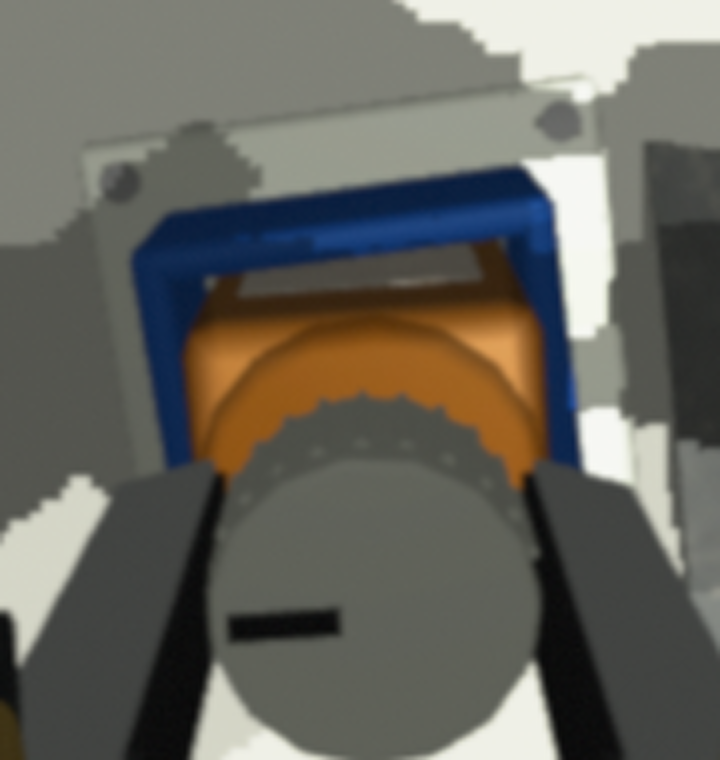

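>>> jog_arm(increments=[[[-0.2,0,0,0,0,0],[-0.4,0,0,0,0,0],[-0.6,0,0,0,0,0],[-0.6,0,0,0,0,0],[0,0,0,0,0,0]]])

```text
time: 9.97
eef_pos: [0.463, 0.2556, 0.151]
ee_rot: [0.021, 0.705, -0.019, 0.709]
wrist_force: [0.3, 0.2, -0.6]
width: 0.0352
```

```bash
python3 - <<'E'
from h import *
from bench import *
s=sense();st(s)
f=grab_frame("side");crop(f,220,280,160,120,5,"pics/s2.png");st(sense())
E
```

```text
t 9.97 p [0.463  0.2556 0.151 ] x [ 0.005  0.004 -1.   ] z [ 0.998 -0.057  0.005] yawz -3.25 q [-0.38  0.55 -0.26  1.92  0.21  0.69 -0.82] w 0.0352 F [ 0.3  0.2 -0.6] M [ 0.   -0.09 -0.04]
t 10.02 p [0.4624 0.255  0.1496] x [ 0.004  0.003 -1.   ] z [ 0.998 -0.057  0.004] yawz -3.26 q [-0.38  0.55 -0.26  1.92  0.21  0.69 -0.82] w 0.0354 F [ 0.7 -0.2 -2.7] M [-0.06 -0.07  0.01]
```

View pics/s2.png

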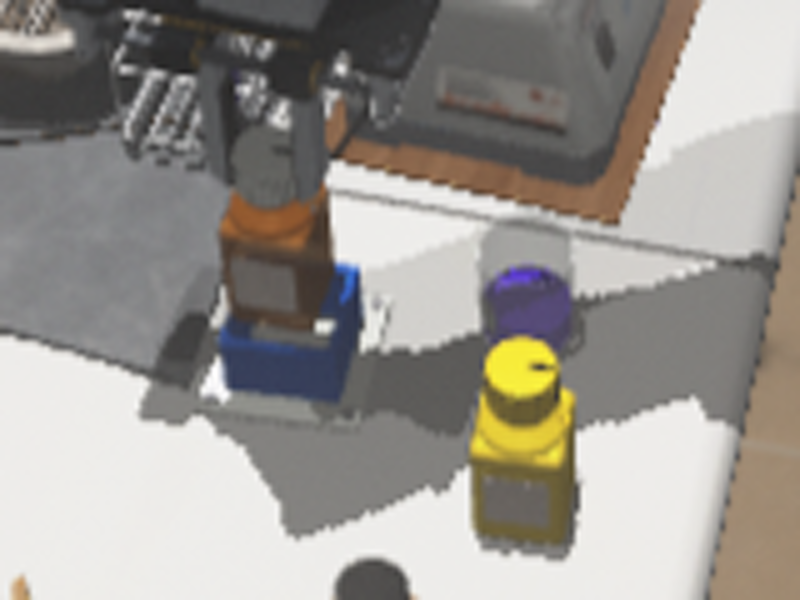

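>>> jog_arm(increments=[[[-0.8,0,0,0,0,0],[-1,0,0,0,0,0],[-1,0,0,0,0,0],[-1,0,0,0,0,0],[-1,0,0,0,0,0]]])

```text
time: 10.43
eef_pos: [0.4606, 0.2537, 0.2683]
ee_rot: [0.02, 0.707, -0.02, 0.706]
wrist_force: [-0.2, -0.4, -2.1]
width: 0.0355
```

>>> jog_arm(increments=[[[-1,0,0,0,0,0],[-0.6,0,0,0,0,0],[0,0,0,0,0,0]]])

```text
time: 10.68
eef_pos: [0.4625, 0.2551, 0.3105]
ee_rot: [0.021, 0.705, -0.019, 0.709]
wrist_force: [0.6, -0.2, -2.3]
width: 0.0352
```

```bash
python3 - <<'E'
from h import *
from bench import *
s=sense();st(s)
plan(s["eef_pos"],tool(s),[.47,.02,.31],Rdown(-5),12)
plan([.47,.02,.31],Rdown(-5),[.4855,-.2276,.29],Rdown(-5.6),13)
E
```

```text
t 10.68 p [0.4625 0.2551 0.3105] x [ 0.005  0.003 -1.   ] z [ 0.998 -0.057  0.005] yawz -3.25 q [-0.34  0.36 -0.31  1.72  0.12  1.08 -0.74] w 0.0352 F [ 0.6 -0.2 -2.3] M [ 0.01 -0.12 -0.02]
n 12
[-0.001, -0.781, 0.069, 0.029, 0.005, -0.003]
[-0.001, -0.781, 0.071, 0.029, 0.005, -0.003]
[-0.0, -0.78, 0.073, 0.029, 0.005, -0.003]
[-0.0, -0.78, 0.075, 0.029, 0.005, -0.003]
[-0.0, -0.78, 0.077, 0.029, 0.005, -0.003]
[0.0, -0.78, 0.079, 0.029, 0.005, -0.003]
[0.0, -0.78, 0.081, 0.029, 0.005, -0.003]
[0.001, -0.779, 0.083, 0.029, 0.005, -0.003]
[0.001, -0.779, 0.085, 0.029, 0.005, -0.003]
[0.001, -0.779, 0.087, 0.029, 0.005, -0.003]
[0.001, -0.779, 0.089, 0.029, 0.005, -0.003]
[0.001, -0.779, 0.091, 0.029, 0.005, -0.003]
n 13
[0.062, -0.755, 0.114, 0.009, 0.0, 0.0]
[0.062, -0.755, 0.115, 0.009, 0.0, 0.0]
[0.062, -0.755, 0.115, 0.009, 0.0, 0.0]
[0.062, -0.755, 0.116, 0.009, 0.0, 0.0]
[0.062, -0.754, 0.116, 0.009, 0.0, 0.0]
[0.062, -0.754, 0.117, 0.009, 0.0, 0.0]
[0.062, -0.754, 0.118, 0.009, 0.0, 0.0]
[0.062, -0.754, 0.118, 0.009, 0.0, 0.0]
[0.062, -0.754, 0.119, 0.009, 0.0, 0.0]
[0.062, -0.754, 0.119, 0.009, 0.0, 0.0]
[0.062, -0.754, 0.12, 0.009, 0.0, 0.0]
[0.062, -0.754, 0.121, 0.009, 0.0, 0.0]
[0.062, -0.754, 0.121, 0.009, 0.0, 0.0]
```

>>> jog_arm(increments=[[[0,-0.3,0.03,0,0,0],[0,-0.6,0.05,0,0,0],[0,-0.8,0.08,0,0,0],[0,-0.8,0.08,0,0,0],[0,-0.8,0.08,0.1,0,0]]])

```text
time: 11.1
eef_pos: [0.4631, 0.1689, 0.3055]
ee_rot: [0.022, 0.708, -0.024, 0.705]
wrist_force: [-0.6, -0.8, -1.5]
width: 0.0357
```

>>> jog_arm(increments=[[[0,-0.8,0.08,0.1,0,0],[0,-0.8,0.08,0.1,0,0],[0,-0.8,0.08,0.1,0,0],[0,-0.8,0.1,0,0,0],[0,-0.8,0.1,0,0,0]]])

```text
time: 11.52
eef_pos: [0.4658, 0.0684, 0.3056]
ee_rot: [0.032, 0.708, -0.033, 0.705]
wrist_force: [0.7, 0.2, -2.1]
width: 0.0353
```

>>> jog_arm(increments=[[[0,-0.8,0.1,0,0,0],[0,-0.8,0.1,0,0,0],[0,-0.8,0.1,0,0,0],[0,-0.8,0.1,0,0,0],[0,-0.8,0.1,0,0,0]]])

```text
time: 11.93
eef_pos: [0.4689, -0.032, 0.3056]
ee_rot: [0.032, 0.708, -0.033, 0.705]
wrist_force: [1.5, 0.5, -2.3]
width: 0.0353
```

>>> jog_arm(increments=[[[0,-0.8,0.1,0,0,0],[0,-0.8,0.1,0,0,0],[0,-0.8,0.1,0,0,0],[0,-0.8,0.1,0,0,0],[0,-0.8,0.1,0,0,0]]])

```text
time: 12.35
eef_pos: [0.4721, -0.1324, 0.3055]
ee_rot: [0.033, 0.708, -0.032, 0.705]
wrist_force: [-0.2, -0.6, -2.2]
width: 0.0352
```

>>> jog_arm(increments=[[[0,-0.8,0.1,0,0,0],[0,-0.8,0.1,0,0,0],[0,-0.8,0.1,0,0,0],[0,-0.6,0.1,0,0,0],[0,-0.3,0.1,0,0,0]]])

```text
time: 12.77
eef_pos: [0.4767, -0.217, 0.3054]
ee_rot: [0.034, 0.708, -0.034, 0.705]
wrist_force: [-0.0, -0.2, -2.7]
width: 0.0354
```

>>> jog_arm(increments=[[[0,0,0,0,0,0],[0,0,0,0,0,0]]])

```text
time: 12.93
eef_pos: [0.4781, -0.2137, 0.3065]
ee_rot: [0.033, 0.707, -0.032, 0.706]
wrist_force: [-0.8, 0.1, -1.6]
width: 0.0351
```

```bash
python3 - <<'E'
from h import *
from bench import *
s=sense();st(s)
f=grab_frame("wrist");cv2.imwrite("pics/w12.png",f["img"][:,:,::-1]);pickle.dump(f,open("w12.pkl","wb"))
plan(s["eef_pos"],tool(s),[.4855,-.2276,.25],Rdown(-5.6),3)
E
```

```text
t 12.93 p [ 0.4781 -0.2137  0.3065] x [-0.002  0.002 -1.   ] z [ 0.996 -0.092 -0.002] yawz -5.26 q [ 0.45  0.35 -0.11  1.73  0.04  1.06  0.23] w 0.0351 F [-0.8  0.1 -1.6] M [-0.01 -0.05 -0.04]
n 3
[0.752, -0.176, 0.117, 0.022, -0.009, -0.005]
[0.753, -0.176, 0.117, 0.022, -0.009, -0.005]
[0.753, -0.175, 0.117, 0.022, -0.009, -0.005]
```

View pics/w12.png

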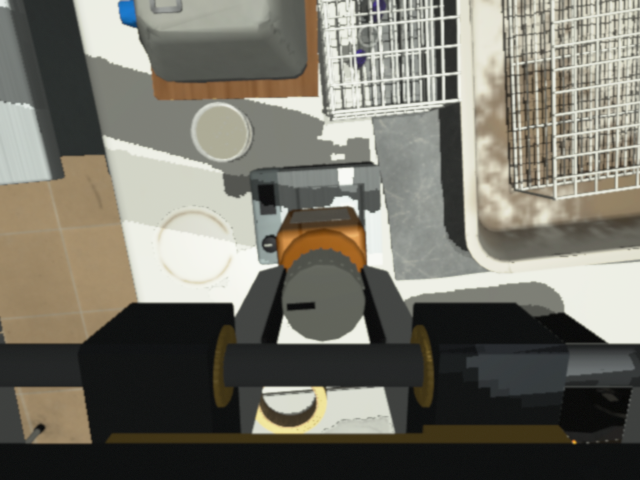

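```bash
python3 - <<'E'
from h import *
f=pickle.load(open("w12.pkl","rb"));crop(f,240,150,160,180,4,"pics/w12c.png")
E
```

```text
(no output)
```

View pics/w12c.png

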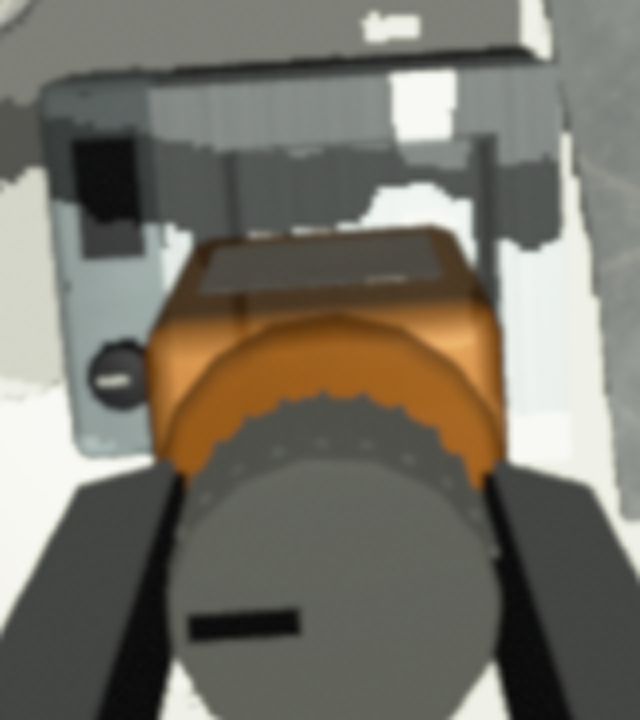

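```bash
python3 - <<'E'
from h import *
f=pickle.load(open("w12.pkl","rb"))
P=lambda x,y,z:ray(f,240+(x+.5)/4-.5,150+(y+.5)/4-.5,z)
for a,b,z in(((210,240),(450,228),.21),((195,292),(440,278),.245),((165,329),(485,311),.282),((190,629),(298,621),.32),((150,87),(555,62),.07),((225,152),(495,135),.07)):
    d=P(*b,z)-P(*a,z);print(np.degrees(np.arctan2(d[1],d[0])).round(2),np.linalg.norm(d).round(4),P(*a,z).round(4))
E
```

```text
-2.33 0.0415 [ 0.4596 -0.1914  0.21  ]
-1.89 0.0372 [ 0.4599 -0.1937  0.245 ]
-1.92 0.041 [ 0.4596 -0.1911  0.282 ]
-0.65 0.0117 [ 0.4635 -0.2164  0.32  ]
-1.75 0.1044 [ 0.435  -0.1721  0.07  ]
-1.63 0.0703 [ 0.4525 -0.1905  0.07  ]
```

>>> jog_arm(increments=[[[0.3,-0.16,0.11,0,0,0],[0.6,-0.16,0.11,0,0,0],[0.8,-0.15,0.11,0,0,0],[0.8,0,0,0,0,0],[0.6,0,0,0,0,0]]])

```text
time: 13.4
eef_pos: [0.4855, -0.2259, 0.2283]
ee_rot: [0.032, 0.707, -0.032, 0.706]
wrist_force: [-0.6, 0.2, -1.6]
width: 0.0356
```

>>> jog_arm(increments=[[[0.4,0,0,0,0,0],[0.3,0,0,0,0,0],[0,0,0,0,0,0],[0,0,0,0,0,0],[0,0,0,0,0,0]]])

```text
time: 13.82
eef_pos: [0.4867, -0.2269, 0.2135]
ee_rot: [0.032, 0.706, -0.032, 0.707]
wrist_force: [-0.5, 0.2, -2.2]
width: 0.0353
```

```bash
python3 - <<'E'
from h import *
from bench import *
st(sense())
f=grab_frame("wrist");st(sense());cv2.imwrite("pics/w13.png",f["img"][:,:,::-1]);pickle.dump(f,open("w13.pkl","wb"));crop(f,220,150,200,180,4,"pics/w13c.png")
g=grab_frame("side");pickle.dump(g,open("s13.pkl","wb"));crop(g,270,180,100,80,8,"pics/s13c.png");st(sense())
E
```

```text
t 13.82 p [ 0.4867 -0.2269  0.2135] x [ 0.002 -0.001 -1.   ] z [ 0.996 -0.091  0.002] yawz -5.23 q [ 0.45  0.47 -0.1   1.83  0.06  0.84  0.23] w 0.0353 F [-0.5  0.2 -2.2] M [-0.07 -0.05  0.05]
t 13.87 p [ 0.4866 -0.2271  0.2137] x [ 0.002 -0.001 -1.   ] z [ 0.996 -0.091  0.002] yawz -5.24 q [ 0.45  0.47 -0.1   1.83  0.06  0.84  0.23] w 0.0353 F [ 0.2 -0.2 -1.5] M [-0.   -0.08 -0.08]
t 13.92 p [ 0.4866 -0.227   0.2137] x [ 0.002 -0.001 -1.   ] z [ 0.996 -0.091  0.002] yawz -5.25 q [ 0.45  0.47 -0.1   1.83  0.06  0.84  0.23] w 0.0355 F [-0.5  0.5 -2.1] M [-0.02 -0.08  0.04]
```

View pics/w13c.png

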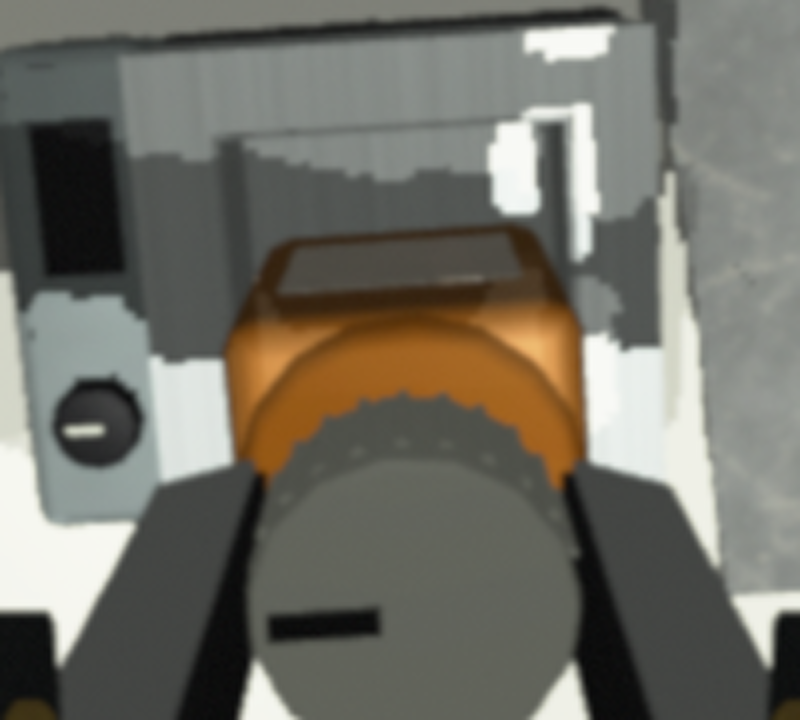

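View pics/s13c.png

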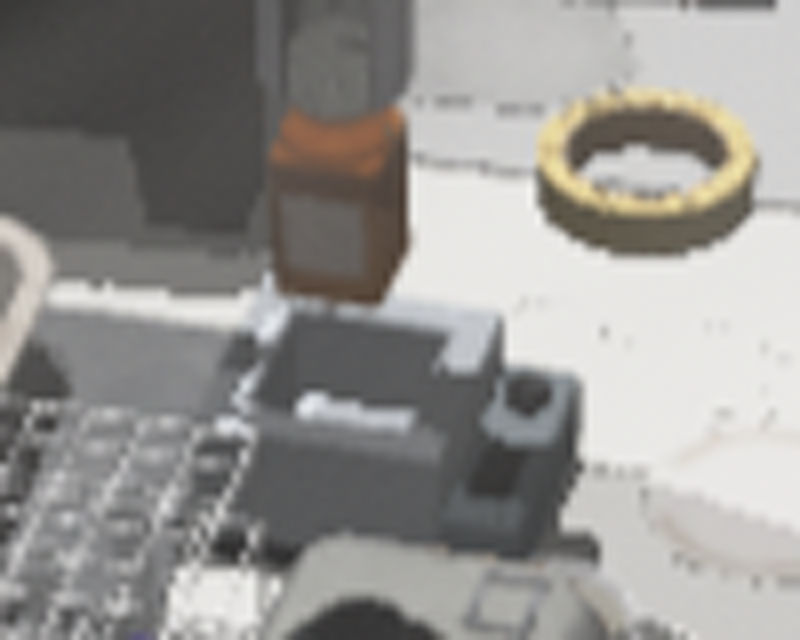

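```bash
python3 - <<'E'
from h import *
f=pickle.load(open("w13.pkl","rb"))
P=lambda x,y,z:ray(f,220+(x+.5)/4-.5,150+(y+.5)/4-.5,z)
def e(a,b,z,h):
    A,B=P(*a,z),P(*b,z);d=B-A;L=np.linalg.norm(d);n=np.array([d[1],-d[0],0])/L
    print(L.round(4),np.degrees(np.arctan2(d[1],d[0])).round(2),((A+B)/2+n*h).round(4))
e((122,56),(656,27),.07,.053)
e((218,140),(572,116),.07,.035)
e((275,241),(525,229),.117,.024)
e((230,338),(580,317),.189,.024)
p=[.4866,-.227];print([proj(f,[*p,z]).round(1) for z in(.12,.2137,.231)])
g=pickle.load(open("s13.pkl","rb"));
for X in((*p,.117),(.487-.024,-.227+.024,.117),(.487+.024,-.227+.024,.117),(.487-.024,-.227-.024,.117)):
    q=proj(g,X);print(((q+.5-[270,180])*8-.5).round(0))
E
```

```text
0.1057 -2.16 [ 0.4859 -0.2276  0.07  ]
0.071 -1.36 [ 0.4867 -0.2266  0.07  ]
0.0433 -2.45 [ 0.4866 -0.2297  0.117 ]
0.0449 -1.71 [ 0.488  -0.2301  0.189 ]
[array([321. , 239.3]), array([320.2, 287.4]), array([320. , 302.1])]
[345. 277.]
[386. 319.]
[272. 304.]
[414. 251.]
```

```bash
python3 - <<'E'
from h import *
g=pickle.load(open("s13.pkl","rb"));k=8
im=cv2.resize(g["img"][180:260,270:370,::-1],None,fx=k,fy=k,interpolation=cv2.INTER_CUBIC)
def poly(c,h,yaw,z,col):
    R=Ro.from_euler("z",yaw,degrees=True).as_matrix()
    q=[((proj(g,R@[sx*h,sy*h,0]+np.array([*c,z]))+.5-[270,180])*k-.5) for sx,sy in((1,1),(1,-1),(-1,-1),(-1,1))]
    cv2.polylines(im,[np.int32(q)],True,col,1)
poly((.486,-.2275),.053,-1.9,.07,(0,0,255));poly((.486,-.2275),.035,-1.9,.07,(0,255,0))
poly((.4866,-.227),.024,-1.9,.117,(255,255,0));poly((.4866,-.227),.024,-1.9,.189,(255,0,255))
cv2.imwrite("pics/s13d.png",im)
E
```

```text
(no output)
```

View pics/s13d.png

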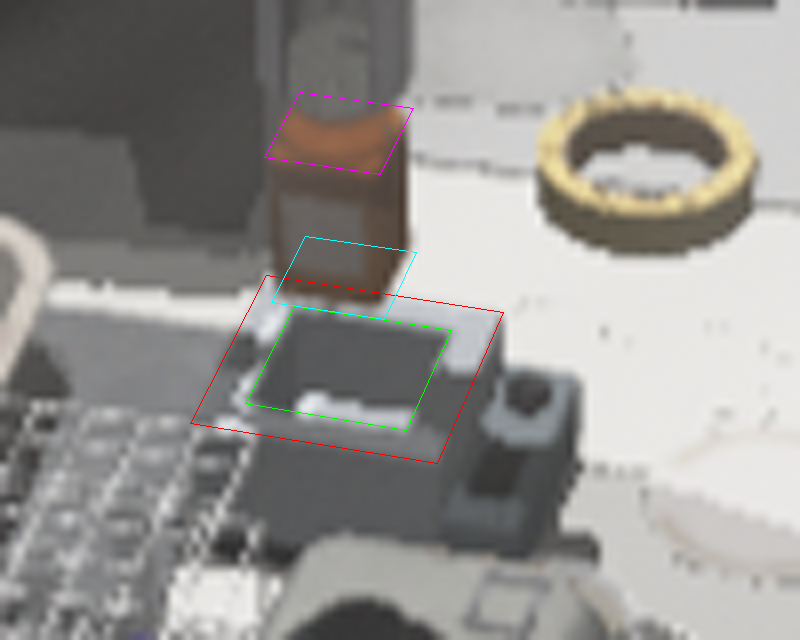

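>>> jog_arm(increments=[[[0.4,0,-0.02,0,0,0],[0.4,0,-0.01,0,0,0],[0.3,0,0,0,0,0],[0.18,0,0,0,0,0],[0,0,0,0,0,0]]])

```text
time: 14.33
eef_pos: [0.4841, -0.2264, 0.1791]
ee_rot: [0.033, 0.707, -0.032, 0.705]
wrist_force: [-0.7, 0.3, -2.7]
width: 0.0355
```

>>> jog_arm(increments=[[[0,0,0,0,0,0],[0,0,0,0,0,0],[0,0,0,0,0,0],[0,0,0,0,0,0],[0,0,0,0,0,0]]])

```text
time: 14.75
eef_pos: [0.4854, -0.2269, 0.181]
ee_rot: [0.032, 0.706, -0.032, 0.707]
wrist_force: [-0.7, 1.3, -2.5]
width: 0.0348
```

```bash
python3 - <<'E'
from h import *
from bench import *
st(sense())
f=grab_frame("wrist");pickle.dump(f,open("w14.pkl","wb"));crop(f,220,150,200,180,4,"pics/w14c.png")
g=grab_frame("side");crop(g,270,180,100,80,8,"pics/s14c.png");s=sense();st(s);print(s["dq"])
E
```

```text
t 14.75 p [ 0.4854 -0.2269  0.181 ] x [ 0.001 -0.    -1.   ] z [ 0.996 -0.092  0.001] yawz -5.25 q [ 0.45  0.51 -0.1   1.87  0.07  0.77  0.22] w 0.0348 F [-0.7  1.3 -2.5] M [-0.02 -0.06 -0.03]
t 14.85 p [ 0.4853 -0.2268  0.181 ] x [ 0. -0. -1.] z [ 0.996 -0.091  0.   ] yawz -5.24 q [ 0.45  0.51 -0.1   1.87  0.07  0.77  0.22] w 0.0352 F [ 0.8 -0.2 -3. ] M [-0.01 -0.03 -0.01]
[ 6.88095479e-05 -2.83531645e-04 -7.22038105e-04  1.60837558e-03
 -4.54662534e-04 -1.42327060e-03  3.00237669e-03]
```

View pics/w14c.png

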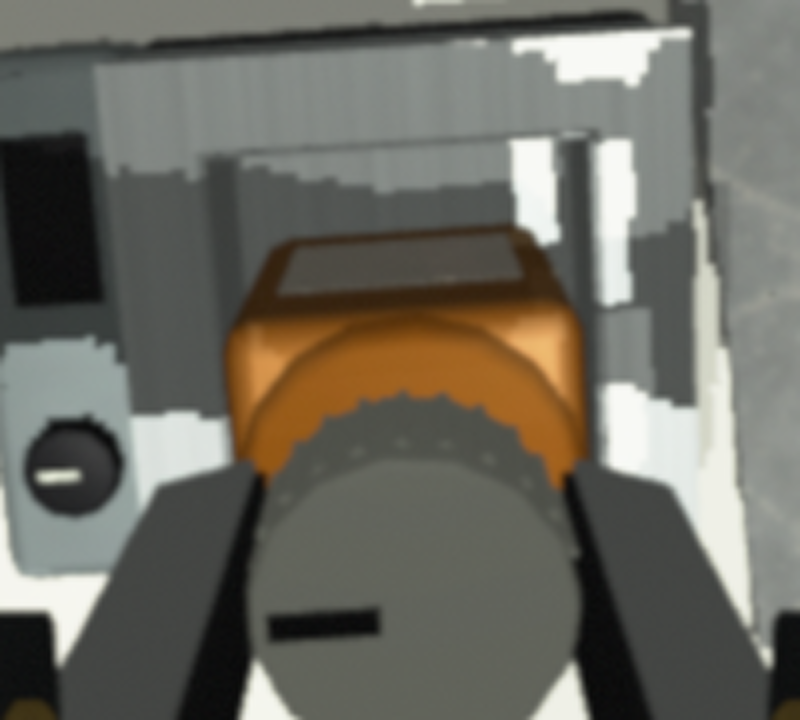

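View pics/s14c.png

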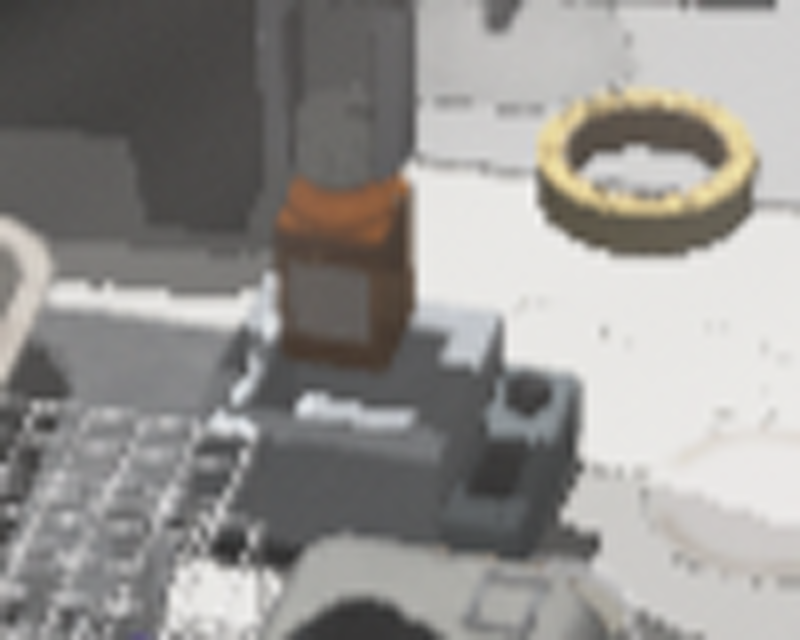

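```bash
python3 - <<'E'
from h import *
from bench import *
st(sense());print(hand_in());
E
```

```text
t 14.85 p [ 0.4853 -0.2268  0.181 ] x [ 0. -0. -1.] z [ 0.996 -0.091  0.   ] yawz -5.24 q [ 0.45  0.51 -0.1   1.87  0.07  0.77  0.22] w 0.0352 F [ 0.8 -0.2 -3. ] M [-0.01 -0.03 -0.01]
the job is handed in; nothing more can be done
None
```

I tightened the cap with the bottle still in its stand. I then lifted the bottle out, carried it upright over the mixer and rack, and handed the job in at 14.85 s with the bottle held over the heater's well.

- **Cap:** I turned it clockwise until the torque rose to about 1.4 N m at the stop. I then backed off 5° to free the bottle from the socket walls. Afterwards the cap's black line was within about 1° of the bottle's x axis, which is within my measuring error.
- **Carry:** the bottle's underside was about 50 mm above the mixer. Wrist forces stayed within a few newtons, with no sign of contact.
- **Hold:** the gripper is at (0.485, -0.227) m and the well centre measures (0.486, -0.2275) m. The underside is about 14 to 15 mm above the block. The bottle is upright and within about 0.5° of square to the well. The joints are still, and the wrist feels only the bottle's weight.

**Disagreement:** measured from its visible edges, the bottle sits about 2 mm further to -y than the gripper position and the cap suggest. In the side view its bottom edge also looks a few mm higher than expected. I put both down to rounded edges and left the position as it was. Even if those readings are right, the bottle is within about 2 mm of centre.

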